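Turn the covered parts carousel and fetch the terminal strip

ROBOT

A 7-joint arm with a two-finger parallel gripper is mounted at the origin on a cart in front of the work surface, level with it; the furniture and walls round the work are solid. World frame = base frame: x ahead of the robot, y to its left, z up, the work surface at z = 0. Lengths are in m, angles in rad, forces in N, time in s.
With the tool pointing down it reaches from about 0.425 to 0.95 m from the base axis. Payload 4.7 kg.
Tool frame: the origin (TCP) lies on the centre line of the jaws, within the pads' length; the fingertips stand robot.nose_length ahead of it and the grasp point (between the pads) lies 8 mm behind it (robot.nose_length is the distance from the TCP to the fingertips, in m); z points along the fingers, y is the line along which they close (so a half turn about z gives the same grasp; the last joint's range is limited). The gripper opens to 85 mm and grips with 20 to 120 N. Pads are 22 mm wide; open, the fingers measure 114 mm over their backs; the gripper's body (76 mm by 85 mm) begins 54 mm behind the grasp point. The pads swing forward as they close: fully open they stand 13 mm farther back than shut.
Start: joints at [1.225, 0.469, -0.049, 1.532, 0.024, 1.141, -0.082], TCP at [0.21, -0.641, 0.217] pointing down, gripper open.
Joint ranges: [-2.59, 2.59], [-0.33, 1.99], [-1.39, 1.29], [0.1, 2.45], [-1.04, 4.18], [0.21, 1.99], [-2.66, 2.66]. Speed limits (rad/s): [2.57, 2.57, 3.14, 3.14, 3.14, 3.14, 3.14].

INTERFACE

Orientations are given as [roll, pitch, yaw] about the fixed x, y, z axes, in that order (R = Rz(yaw) Ry(pitch) Rx(roll)).
In Python, from plant import robot gives the robot as it stands. Calls block until the motion is done:
- robot.goto(position, orientation): joint-space move of the TCP to a pose.
- robot.move_straight(position, vel=0.15, attitude=None, contact_N=None): straight line of the TCP; attitude=None keeps the orientation; vel is the mean speed in m/s. With contact_N (N) it stops when the force on the tool has changed by that much, and returns True; else False.
- robot.move_joints(angles): joint-space move.
- robot.grip(opening, strength=None): opening from 0.0 (shut) to 1.0 (fully open); strength is the grip in N (None keeps the last); returns when the fingers have stopped.
- robot.sleep(seconds).
- robot.inverse_kinematics(position, orientation): joint angles nearest the present ones, or None.
- robot.sense(): the state.
- robot.grab_frame(name): name is "scene" or "side" or "wrist"; returns a dict with "image" (384x512x3 uint8, red, green, blue), "range_z" (384x512 float32, m along the optical axis (not along the pixel's ray), 0 where there is no reading), "fx", "fy", "cx", "cy" (pixels), "R" (3x3) and "t" (3): a world point X has camera coordinates R X + t. Camera axes: x right, y down, z forward; pixel columns grow to the right and rows downward; lengths in m; the calibration is good to about 2 mm. The wrist camera is an equidistant fisheye: a pixel r from the principal point sees the ray r / f radians off the axis. A picture is of the moment at which its call begins.
A pose or a line that the arm cannot do raises robot.IKError and nothing moves.
- robot.close_job(): hands the job in; it is judged then, once.
The state is a dict: "t": time; "joint_pos": joint angles; "joint_velocities": joint speeds; "effort": joint torques, N m; "tcp_pos": TCP position; "tcp_rot": TCP orientation; "wrist_force": force on the tool from outside, world axes, zero at the start; "torque": the same for the moment, N m; "opening": opening from 0.0 (shut) to 1.0 (fully open); "gripper_force": force on a finger pad.
Only numpy, scipy, OpenCV 4.12 (cv2) and the standard library are available. Lean on these libraries where they do the work, as an engineer would, in place of code of your own. Each camera call takes 0.05 s, during which the arm holds its last target. There are 200 camera calls.

TASK

Turn the revolving parts carousel until the bay with the four-way terminal strip stands squarely in the opening of the clear cover. Then take the strip out through the opening and set it down flat in the small steel tray, without dropping it in from above. Leave the bolts and the nut in the carousel and the tape measure standing where it is.

Things in the scene. Friction and masses are not known exactly. Their poses are not given: they have to be found in the camera images.
- axis (a point): Centre of the revolving carousel, on its upright axis, at bay-floor height (23 mm above the bench). The grey disc, 280 mm across, turns either way without limit, takes about 1.2 N of push at the rim and stays where it is left. Four equal open-topped bays (90 degrees each) with black rubber floors lie round its 19 mm radius hub. White housings 278 mm high stand 160 to 230 mm left and right of the axis.
- bay (a point): Middle of the floor of the bay that holds the terminal strip, 67 mm from the axis; it turns with the carousel. Bay walls are 3 mm thick, tops 52 mm above the bench; the round outer wall has 107 mm inner and 110 mm outer radius. Bay and opening points coincide when the bay stands squarely in the opening.
- peg (a point): Top of the push peg in line with the middle of that bay. Eight upright steel pegs, 12 mm thick, stand 45 degrees apart on the flat rim outside the round wall, 130 mm from the axis (one per bay middle, one per wall between bays). Rim top 22 mm, peg tops 60 mm above the bench. They stand outside the cover, free to be pushed sideways.
- opening (a point): Point 67 mm from the axis at bay-floor height, on the middle line of the opening, which faces the robot roughly: a 100-degree wedge cut from the fixed clear plastic cover. The cover is a flat disc of 112 mm radius with a thin aluminium edge, underside 58 mm and top 63 mm above the bench; a 21 mm radius boss in its centre rises to 74 mm.
- strip_center (a point): Centre of the loose four-way terminal strip, a cream block with four brass screws, 47 mm long (its y axis), 18 mm wide (its x axis), 12 mm high (15 mm over the screws); it lies flat on the bay floor, its length roughly toward the axis, centre 6 mm above it. It can slide a little in the bay when the carousel is jerked. (One like it far back on the bench is not meant.)
- tray_floor (a point): Centre of the inner floor (3 mm above the bench) of the shallow steel tray fixed on the bench's front strip, left or right of the carousel. It is 68 mm (its x axis, about away from the robot) by 120 mm (y) outside, 16 mm high, with 3 mm walls and a 5 mm thick rolled edge: fingers have more room to open along its y. A white housing 278 mm high begins 65 mm beyond this point.
- tape: Bystander: yellow tape measure standing on the bench, 34 x 84 x 65 mm, origin under it; on the other side from the tray.
- big_bolt: Large hex bolt lying in another bay, 51 mm long; to stay in the carousel.
- small_bolt: Small hex bolt lying in another bay, 41 mm long; to stay in the carousel.
- nut: Hex nut, 19 mm wide, 10 mm high, in another bay; to stay in the carousel.

How it is judged:
On the way, in this order (a step that is already met when the one before it is completed fails the run):
1. the strip's bay stands in the opening, within 20 mm, with the strip still in it (horizontal distance between bay and opening below 0.02 m and horizontal distance between strip_center and bay below 0.045 m and height (world z) of strip_center below 0.045 m), for 0.2 s.
2. the strip has been lifted out through the opening (height (world z) of strip_center above 0.075 m), for 0.05 s.
At the end, for the whole second after the job is handed in: The terminal strip lies flat (within 0.3 rad) and at rest inside the steel tray on the bench; both bolts and the nut are still in the carousel's bays (x of strip_center in the frame of tray_floor between -0.031 and 0.031 m and y of strip_center in the frame of tray_floor between -0.057 and 0.057 m and height (world z) of strip_center between 0 and 0.022 m and angle between strip_center's own z axis and vertical below 0.3 rad and linear speed of strip below 0.02 m/s and distance between each of big_bolt, small_bolt, nut and axis below 0.112 m); the robot touches nothing.
It fails at once if the strip falls or is thrown from more than about 50 mm above the tray's floor (height (world z) of strip_center above 0.05 m and horizontal distance between strip_center and tray_floor below 0.09 m and contact force between the fingers and strip below 0.02 N and linear speed of strip above 0.35 m/s).
It fails at once if the tape measure is knocked over or shifted by more than 40 mm (distance of tape from where it was at the start of the episode above 0.04 m or angle between tape's own z axis and vertical above 0.6 rad).
It also fails if it takes over 72 s, if anything falls off the work surface, if the arm or the gripper's body presses on something with over 40 N, if the wrist force passes 120 N, or if a joint passes its speed limit or range.

## Working session

There is one attempt and no reset: what is moved stays moved. The work goes in short steps, each a Python script; the robot and the scene stay as the last script left them, time stands still between calls to the robot, and variables do not carry over. Pictures are saved under pics/ and viewed, at most 13 in all, crops included, and the job is handed in when it is done.

```bash
ls; mkdir -p pics; cat > h.py <<'E'
import numpy as np, cv2
from plant import robot
def px2w(f,u,v,z=None,win=1):
    """pixel -> world, by range or by plane height z (pinhole cams)"""
    R=np.array(f["R"]);t=np.array(f["t"])
    d=np.array([(u-f["cx"])/f["fx"],(v-f["cy"])/f["fy"],1.])
    o=-R.T@t; w=R.T@d
    if z is None:
        p=f["range_z"][v-win:v+win+1,u-win:u+win+1]; s=np.median(p[p>0])
    else: s=(z-o[2])/w[2]
    return o+s*w
def save(f,n): cv2.imwrite(f"pics/{n}.png",f["image"][:,:,::-1])
E
python3 - <<'E'
from h import *
import pickle
print(robot.nose_length, robot.sense())
fs={n:robot.grab_frame(n) for n in("scene","side")}
pickle.dump(fs,open("f0.pkl","wb"))
for n,f in fs.items():
    save(f,n+"0"); print(n,f["fx"],f["cx"],f["cy"],-np.array(f["R"]).T@f["t"])
E
```

```text
pics
0.011 {'t': 0.0, 'joint_pos': array([ 1.22509798,  0.46948942, -0.04857959,  1.53370449,  0.02410111,
        1.1409976 , -0.0823078 ]), 'joint_velocities': array([ 0.00047458, -0.00052408, -0.00104439, -0.00033712,  0.00061771,
        0.00046916, -0.00011756]), 'effort': array([-7.23801677e-04, -5.10302031e+01, -4.63751145e-02, -2.37710989e+01,
        1.07544140e-02,  7.52724416e-03,  7.80160832e-06]), 'tcp_pos': array([ 0.21008687, -0.64082286,  0.21612459]), 'tcp_rot': array([-3.13958112e+00,  8.21012977e-05,  3.16809255e-01]), 'wrist_force': array([ 0.15249691, -0.21333945, -0.4902319 ]), 'torque': array([ 0.01031799, -0.09498991, -0.01472513]), 'gripper_force': 0.0, 'opening': 0.9985580443434152}
scene 476.6474391899338 244.9516558600938 192.9633375515036 [ 0.12949679 -0.44594743  0.88374383]
side 418.2253776247395 257.74602692084517 191.657958797254 [ 0.17749863 -0.25118638  0.8375557 ]
```

```bash
python3 - <<'E'
import cv2,numpy as np
a=cv2.imread("pics/scene0.png");b=cv2.imread("pics/side0.png")
for n,i in(("scene0b",a),("side0b",b)): cv2.imwrite(f"pics/{n}.png",cv2.resize(i,(800,600),interpolation=cv2.INTER_CUBIC))
E
```

```text
(no output)
```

View pics/scene0b.png

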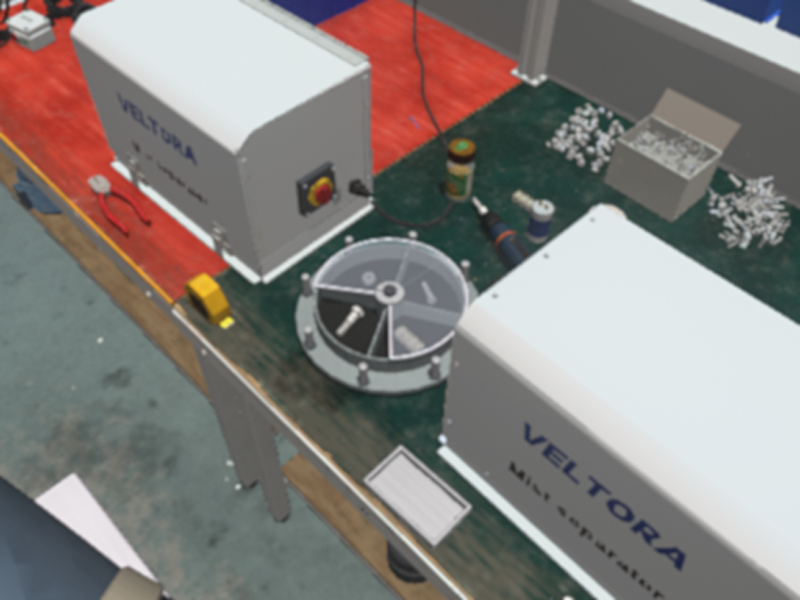

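View pics/side0b.png

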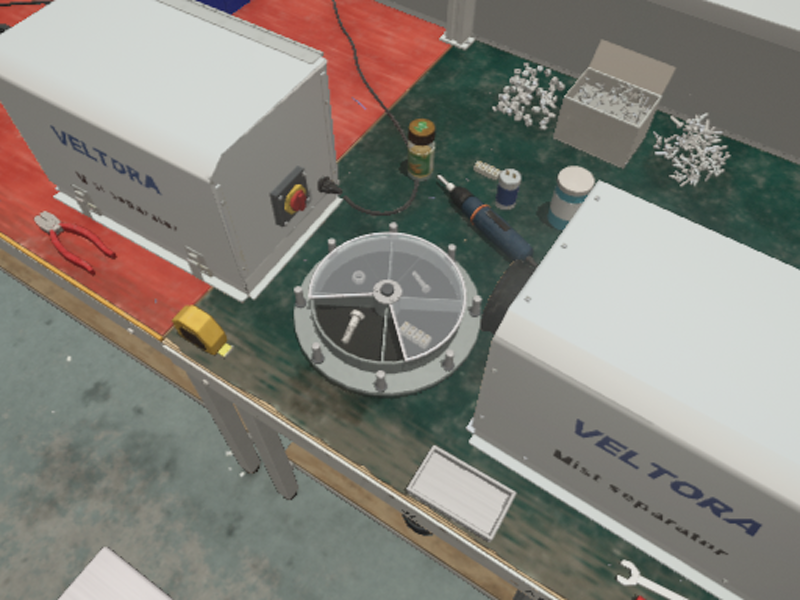

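The side view shows the carousel axis at about (387,290), the strip under the cover at (415,333), the big bolt in the opening, the tray at (462,490) and the tape at (200,328). Next I'll rectify it to top-down views.

```bash
cat >> h.py <<'E'
def bird(f,c,half,z,n=400):
    """top-down view of plane z round c; image up = +x, left = +y"""
    P=[[c[0]+half,c[1]+half],[c[0]+half,c[1]-half],[c[0]-half,c[1]-half],[c[0]-half,c[1]+half]]
    X=np.c_[P,[z]*4]@np.array(f["R"]).T+f["t"]
    uv=np.c_[f["cx"]+f["fx"]*X[:,0]/X[:,2],f["cy"]+f["fy"]*X[:,1]/X[:,2]].astype(np.float32)
    M=cv2.getPerspectiveTransform(uv,np.float32([[0,0],[n,0],[n,n],[0,n]]))
    return cv2.warpPerspective(f["image"],M,(n,n),flags=cv2.INTER_CUBIC)
E
python3 - <<'E'
from h import *
import pickle
fs=pickle.load(open("f0.pkl","rb")); s=fs["side"]; k=1/1.5625
ax=px2w(s,387*k,290*k,.074); print("axis",ax)
print("axis scene",px2w(fs["scene"],390*k,291*k,.074))
c=np.round(ax[:2],2); print(c)
def hough(): pass
for n,pts in(("side",[(433,449),(514,492),(491,536),(409,488)]),("scene",[(403,448),(470,507),(436,543),(364,481)])):
    print(n,np.round([px2w(fs[n],u*k,v*k,.016)[:2] for u,v in pts],4).tolist())
im=np.hstack([bird(s,c,.15,.063),bird(s,c,.15,.030)])
cv2.imwrite("pics/bird.png",im[:,:,::-1])
E
```

```text
axis [0.61231989 0.04846538 0.074     ]
axis scene [0.61659583 0.04604025 0.074     ]
[0.61 0.05]
side [[0.4674, -0.12], [0.475, -0.2356], [0.4115, -0.2371], [0.4067, -0.1215]]
scene [[0.4753, -0.1225], [0.477, -0.2374], [0.4139, -0.2394], [0.4071, -0.1211]]
```

View pics/bird.png

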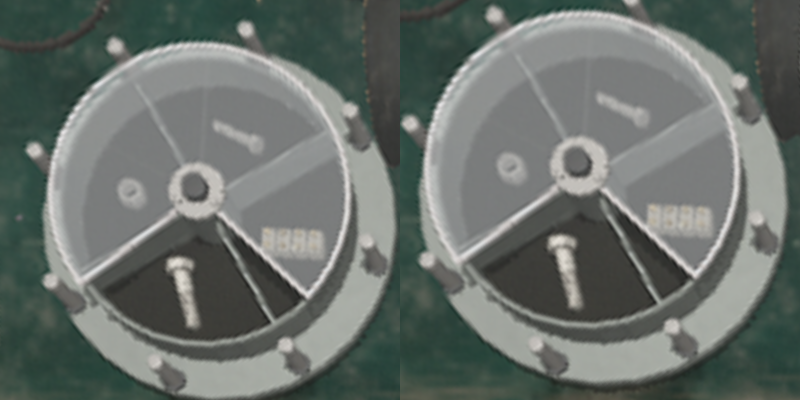

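The rectified view (0.75 mm/px) shows the opening edges at (80,280) and (306,296), the peg tops clearly, and the strip's bay about 78° from the opening. I'll fit the pegs and get the angles.

```bash
python3 - <<'E'
from h import *
import pickle
from scipy.optimize import least_squares
s=pickle.load(open("f0.pkl","rb"))["side"]
C=-np.array(s["R"]).T@s["t"]
def b2w(u,v,zp,z):
    p=np.array([.61+(200-v)*.00075,.05+(200-u)*.00075,zp]); return (p+(p-C)*(z-zp)/(C[2]-zp)*-1)[:2] if 0 else (C+(p-C)*(z-C[2])/(zp-C[2]))[:2]
pegs=np.array([b2w(u,v,.063,.06) for u,v in[(115,45),(246,28),(351,108),(372,242),(291,342),(167,358),(50,280),(35,150)]])
k=-np.pi/4*np.arange(8)
def r(p): return (pegs-np.c_[p[0]+.13*np.cos(p[2]+k),p[1]+.13*np.sin(p[2]+k)]).ravel()
q=least_squares(r,[.614,.048,np.arctan2(*(pegs[0]-[.614,.048])[::-1])])
print("axis,ang0",q.x,"rms",np.std(q.fun)); 
print("peg angles",np.round(np.degrees(q.x[2]+k)%360,1))
a=q.x[:2]; ang=lambda p:np.degrees(np.arctan2(*(p-a)[::-1]))%360
e=[b2w(80,280,.063,.063),b2w(306,296,.063,.063)]
print("edges",[(ang(p),np.hypot(*(p-a))) for p in e], "strip",b2w(278,222,.03,.037), )
p=b2w(278,222,.03,.037);print(ang(p),np.hypot(*(p-a)))
print("cover centre",b2w(200,192,.063,.063))
E
```

```text
axis,ang0 [0.61609848 0.0486255  0.53072393] rms 0.00200950908424164
peg angles [ 30.4 345.4 300.4 255.4 210.4 165.4 120.4  75.4]
edges [(np.float64(125.88121991667806), np.float64(0.11277547677140372)), (np.float64(225.0099104543575), np.float64(0.11046703230260696))] strip [ 0.58989404 -0.01060364]
246.13421945849493 0.06476698724995365
cover centre [0.616 0.05 ]
```

```bash
cat >> h.py <<'E'
A=np.array([.616,.049])
def pol(deg,r): a=np.radians(deg); return A+r*np.array([np.cos(a),np.sin(a)])
E
python3 - <<'E'
from h import *
D=[np.pi,0,0]
robot.grip(0.0)
robot.goto([.27,-.38,.3],[np.pi,0,.1])
robot.goto([.45,-.06,.25],D)
p=pol(224,.134)
robot.move_straight([*p,.2],vel=.2)
print("t",robot.sense()["t"])
hit=robot.move_straight([*p,.046],vel=.1,contact_N=8)
s=robot.sense();print(hit,s["t"],s["tcp_pos"],s["wrist_force"])
if not hit:
    for d in range(216,155,-10):
        robot.move_straight([*pol(d,.134),.046],vel=.07)
    s=robot.sense();print(s["t"],s["tcp_pos"],s["wrist_force"])
f=robot.grab_frame("side"); cv2.imwrite("pics/b1.png",np.hstack([bird(f,[.61,.05],.15,.063),bird(f,[.61,.05],.15,.03)])[:,:,::-1])
E
```

```text
t 3.9167
False 5.6083 [ 0.52008299 -0.04409461  0.04654803] [-0.30283683 -0.12172239 -0.01382096]
8.925 [0.49371939 0.10397622 0.04601323] [0.48009793 0.66603842 0.60469963]
```

View pics/b1.png

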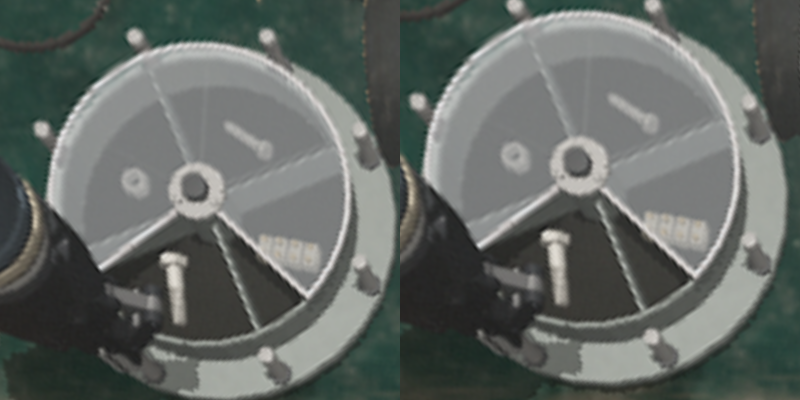

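The finger passed the first peg: the disc turned only about 9°. I'll back off upward, refit the pegs, straddle one and turn with tangential yaw, logging as it goes.

```bash
cat >> h.py <<'E'
from scipy.optimize import least_squares
def fitpegs(f,px,zp=.063,z=.06):
    C=-np.array(f["R"]).T@f["t"]; P=[]
    for u,v in px:
        p=np.array([.61+(200-v)*.00075,.05+(200-u)*.00075,zp]); P.append((C+(p-C)*(z-C[2])/(zp-C[2]))[:2])
    P=np.array(P); a=np.degrees(np.arctan2(P[:,1]-A[1],P[:,0]-A[0]))%360
    r=np.hypot(*(P-A).T); return a,r
E
python3 - <<'E'
from h import *
f=robot.grab_frame("side")
a,r=fitpegs(f,[(134,37),(267,37),(360,130),(367,262),(272,355),(43,130),(147,362)])
print(a,a%45,r)
w=robot.grab_frame("wrist"); save(w,"w1"); print(w["fx"],w["cx"],w["cy"])
E
```

```text
[ 23.65328184 337.81639644 292.24228982 247.57081277 203.26842723
  68.10449987 161.5764708 ] [23.65328184 22.81639644 22.24228982 22.57081277 23.26842723 23.10449987
 26.5764708 ] [0.12925758 0.12786326 0.12780826 0.13368132 0.1317403  0.12973067
 0.13311823]
297.3186396354542 249.87571712250895 195.11091171576464
```

View pics/w1.png

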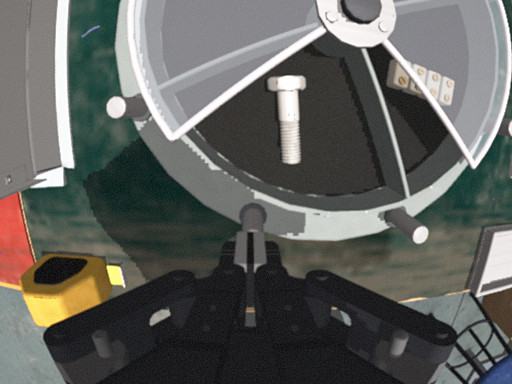

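The wrist view shows the peg top at (252,218), just beyond the fingertips at (250,240), with the fingers radially outside it. Checking actual positions from the depth.

```bash
cat >> h.py <<'E'
def wpx(f,u,v,z=None,win=1):
    """wrist fisheye pixel -> world by range, or by plane z"""
    R=np.array(f["R"]);t=np.array(f["t"]); x=(u-f["cx"])/f["fx"];y=(v-f["cy"])/f["fy"]
    th=np.hypot(x,y); d=np.array([x/th*np.sin(th),y/th*np.sin(th),np.cos(th)])/np.cos(th)
    o=-R.T@t; w=R.T@d
    if z is None:
        p=f["range_z"][v-win:v+win+1,u-win:u+win+1]; s=np.median(p[p>0]) if (p>0).any() else np.nan
    else: s=(z-o[2])/w[2]
    return o+s*w
E
python3 - <<'E'
from h import *
f=robot.grab_frame("wrist"); s=robot.sense(); print(s["t"],s["tcp_pos"],s["opening"])
print("cam",-np.array(f["R"]).T@f["t"], np.array(f["R"])[2])
for n,u,v in[("peg",252,214),("tip",250,241),("fing",250,255),("fing2",250,290),("pegR",419,233),("pegL",118,106),("boss",383,32),("strip",423,82),("rim",330,222)]:
    print(n,wpx(f,u,v).round(4))
for n,u,v,z in[("peg",252,216,.06),("pegR",419,233,.06),("pegL",118,106,.06)]: 
    p=wpx(f,u,v,z); print(n,p.round(4),np.hypot(*(p[:2]-A)),np.degrees(np.arctan2(p[1]-A[1],p[0]-A[0]))%360)
E
```

```text
9.125 [0.49365008 0.10318935 0.04601985] 0.0014593057826284418
cam [0.56170778 0.10421    0.20251756] [-2.72845256e-01 -6.99652572e-04 -9.62057678e-01]
peg [0.5027 0.1028 0.0355]
tip [0.5036 0.1041 0.076 ]
fing [0.5033 0.1041 0.0898]
fing2 [0.4905 0.1041 0.0975]
pegR [0.498  0.0045 0.0597]
pegL [0.568  0.1706 0.0601]
boss [0.6052 0.0396 0.0665]
strip [0.5833 0.0134 0.0616]
rim [0.4916 0.0505 0.0213]
peg [0.5102 0.103  0.06  ] 0.11876757092254905 152.94252638454768
pegR [0.4981 0.0047 0.06  ] 0.12594986518997767 200.60331273900007
pegL [0.568  0.1706 0.06  ] 0.13073298195886138 111.53035649253184
```

```bash
python3 - <<'E'
from h import *
f=robot.grab_frame("wrist"); save(f,"w2")
for v in range(204,262,4): print(v,wpx(f,251,v,win=0).round(4),f["image"][v,251])
im=cv2.resize(f["image"][170:290,170:330],(800,600),interpolation=cv2.INTER_CUBIC); cv2.imwrite("pics/w2c.png",im[:,:,::-1])
E
```

```text
204 [0.5055 0.1033 0.0249] [63 62 64]
208 [0.5028 0.1033 0.0248] [85 81 82]
212 [0.5029 0.1033 0.0326] [92 91 93]
216 [0.5029 0.1034 0.0399] [97 92 94]
220 [0.503  0.1034 0.0466] [93 91 91]
224 [0.5022 0.1034 0.0507] [96 93 96]
228 [0.5031 0.1034 0.0588] [104 101 100]
232 [0.5037 0.1035 0.0654] [59 59 58]
236 [0.5035 0.1035 0.0701] [23 24 27]
240 [0.503  0.1035 0.0736] [13  6 11]
244 [0.5035 0.1035 0.0792] [24 25 23]
248 [0.5033 0.1036 0.0829] [14 16 15]
252 [0.5038 0.1036 0.0879] [22 24 21]
256 [0.5031 0.1036 0.0903] [27 25 25]
260 [0.5033 0.1036 0.0942] [23 20 19]
```

View pics/w2c.png

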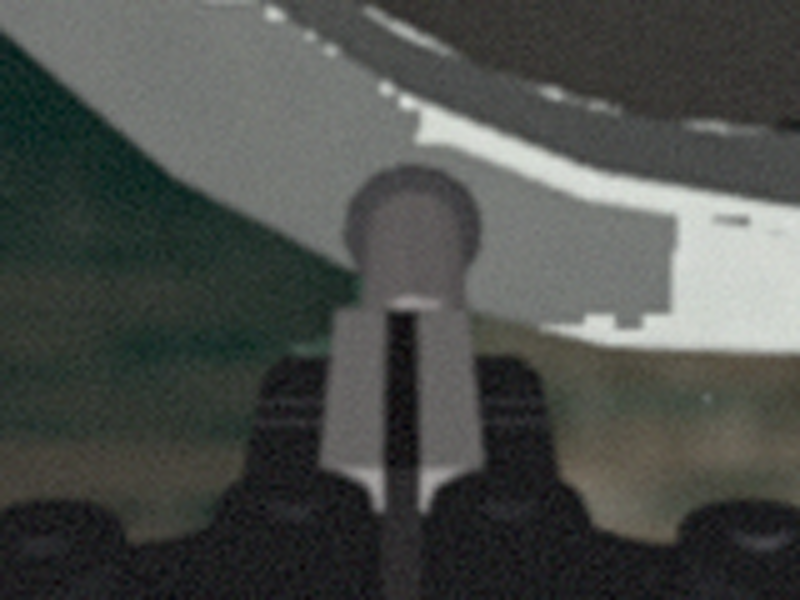

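The crop suggests the fingertips end at z≈0.062, sitting over the peg, even though the TCP reads 0.046. I'll check the tip offset in free space.

```bash
python3 - <<'E'
from h import *
s=robot.sense();p=s["tcp_pos"]
robot.move_straight([p[0],p[1],.08],vel=.1)
robot.move_straight([*pol(180,.136),.08],vel=.1)
s=robot.sense();print(s["t"],s["tcp_pos"],s["opening"])
f=robot.grab_frame("wrist"); save(f,"w3")
for u in (244,251,258):
  for v in range(196,262,5): print(u,v,wpx(f,u,v,win=0).round(4),f["image"][v,u])
im=cv2.resize(f["image"][100:292,122:378],(800,600),interpolation=cv2.INTER_CUBIC); cv2.imwrite("pics/w3c.png",im[:,:,::-1])
E
```

```text
10.375 [0.48014533 0.04937604 0.08001568] 0.0004734948644654991
244 196 [0.4864 0.0546 0.021 ] [124 124 120]
244 201 [0.4828 0.0546 0.0221] [119 123 119]
244 206 [0.4785 0.0547 0.021 ] [89 89 85]
244 211 [ 0.4669  0.0551 -0.001 ] [90 87 70]
244 216 [0.463  0.0551 0.0005] [76 80 67]
244 221 [0.4585 0.0552 0.0005] [84 85 74]
244 226 [ 4.536e-01  5.520e-02 -2.000e-04] [98 92 79]
244 231 [0.4904 0.0532 0.0987] [90 87 81]
244 236 [0.49   0.0531 0.1039] [102 103  99]
244 241 [0.4899 0.053  0.1097] [103 102 101]
244 246 [0.4898 0.0529 0.1149] [100 101  98]
244 251 [0.4899 0.0528 0.1202] [102  99  98]
244 256 [0.4898 0.0527 0.1247] [103  99  99]
244 261 [0.4894 0.0526 0.1284] [100 101  98]
251 196 [0.4866 0.0493 0.0218] [126 125 122]
251 201 [0.4826 0.0493 0.0214] [120 124 120]
251 206 [0.478  0.0493 0.0195] [105 107 100]
251 211 [ 0.4671  0.0492 -0.0006] [88 80 70]
251 216 [ 4.628e-01  4.920e-02 -1.000e-04] [76 75 65]
251 221 [ 4.582e-01  4.920e-02 -3.000e-04] [80 82 71]
251 226 [ 4.536e-01  4.920e-02 -1.000e-04] [89 90 75]
251 231 [0.4899 0.0496 0.0974] [72 74 64]
251 236 [0.4901 0.0497 0.
[... 153 characters left out ...]
.4897 0.0497 0.1244] [18 16 18]
251 261 [0.4898 0.0498 0.1291] [23 23 22]
258 196 [0.4863 0.0441 0.0207] [119 123 119]
258 201 [0.4826 0.044  0.0215] [118 122 117]
258 206 [0.4789 0.044  0.0222] [107 106 100]
258 211 [ 0.4669  0.0433 -0.001 ] [85 76 66]
258 216 [0.463  0.0433 0.0006] [75 72 59]
258 221 [ 0.4581  0.0432 -0.0005] [69 67 57]
258 226 [ 4.536e-01  4.320e-02 -2.000e-04] [89 85 71]
258 231 [0.4903 0.0461 0.0985] [93 91 84]
258 236 [0.4908 0.0463 0.1059] [100  99  98]
258 241 [0.4902 0.0464 0.1103] [102  98  97]
258 246 [0.4896 0.0465 0.1143] [97 97 95]
258 251 [0.4899 0.0467 0.1202] [102  99  98]
258 256 [0.4895 0.0468 0.1241] [94 95 95]
258 261 [0.4904 0.0469 0.1302] [103  99  97]
```

View pics/w3c.png

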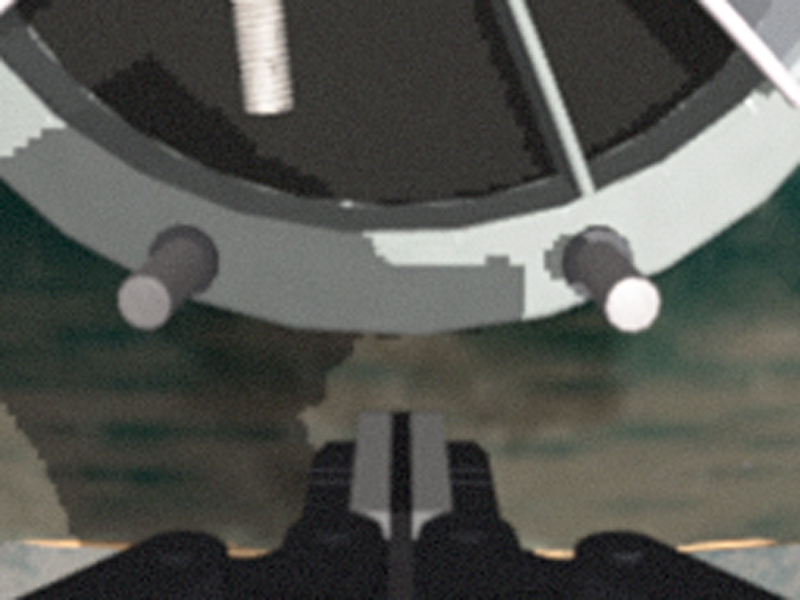

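The free-space look shows that the shut fingertips actually end 17 mm *above* the reported TCP: tip z 0.097 with the TCP at 0.080. `nose_length` says 11 mm *below* it, so there's a 28 mm discrepancy. That explains riding over the pegs, so I'll use the measured offset and guard descents by contact.

```bash
python3 - <<'E'
from h import *
p=pol(218,.133)
robot.move_straight([*pol(200,.14),.1],vel=.15)
robot.move_straight([*p,.1],vel=.15)
hit=robot.move_straight([*p,.02],vel=.06,contact_N=6)
s=robot.sense();print(hit,s["t"],s["tcp_pos"],s["wrist_force"])
if not hit:
    for d in (210,200,190,180,170,160,150,144):
        robot.move_straight([*pol(d,.133),.02],vel=.07)
        s=robot.sense();print(d,s["t"],s["wrist_force"].round(1))
f=robot.grab_frame("side"); cv2.imwrite("pics/b2.png",np.hstack([bird(f,[.61,.05],.15,.063),bird(f,[.61,.05],.15,.03)])[:,:,::-1])
E
```

```text
False 12.85 [ 0.51150887 -0.03288926  0.02036259] [-0.71349119  0.27313019  0.12226246]
210 13.2667 [ 0.8 -0.9  0. ]
200 13.75 [-1.3  0.3  0. ]
190 14.2333 [ 0.7 -0.3 -0.3]
180 14.7167 [-0.1  0.  -0.4]
170 15.2 [-0.4 -0.2 -1. ]
160 15.6833 [ 0.3 -0.6  0.1]
150 16.1667 [-0.  -0.8  0.5]
144 16.5167 [-0.8 -0.1  0.3]
```

View pics/b2.png

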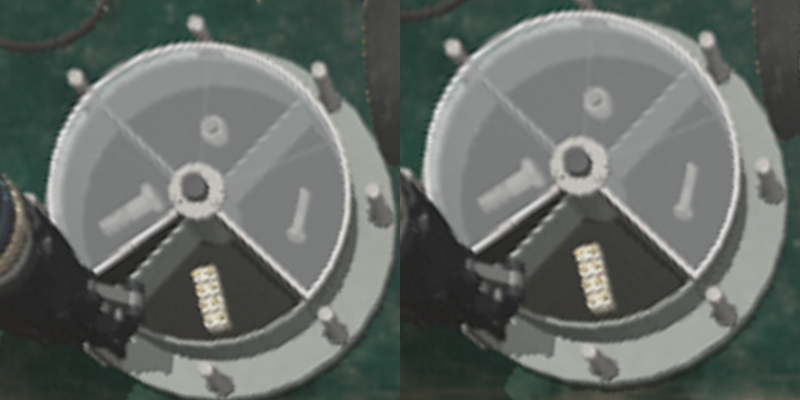

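The disc has turned: the strip sits in the opening at bird-view (210,297), and its bay peg is at (207,370). I'll compute what's left to turn, finish it, and look closely through the wrist camera.

```bash
python3 - <<'E'
from h import *
f=robot.grab_frame("side")
a,r=fitpegs(f,[(78,75),(196,22),(319,70),(374,190),(331,315),(207,370)])
m=np.mean(((a+22.5)%45)-22.5+0); print(a.round(1),r.round(4)); 
bay=180+np.mean(((a+20)%45)-20); print("bay",bay)
d0=np.degrees(np.arctan2(*(robot.sense()["tcp_pos"][:2]-A)[::-1]))%360; tgt=175.5; rot=bay-tgt; print(d0,rot)
if rot>0.7: robot.move_straight([*pol(d0-rot,.133),.02],vel=.04)
# back off and up; view from front of opening
robot.move_straight([*pol(d0-rot+4,.137),.02],vel=.05)
q=pol(d0-rot+4,.137); robot.move_straight([*q,.13],vel=.15)
robot.grip(0.5)
robot.move_straight([.52,.05,.16],vel=.2)
s=robot.sense();print(s["t"],s["tcp_pos"],s["opening"])
f=robot.grab_frame("wrist");import pickle;pickle.dump(f,open("w4.pkl","wb"))
save(f,"w4")
E
```

```text
[ 46.3   2.3 316.9 271.4 226.7 181.3] [0.13   0.1298 0.128  0.1289 0.1326 0.1324]
bay 181.6683351904556
143.92396672493928 6.168335190455593
19.45 [0.51966467 0.05091289 0.15988953] 0.49629811334436147
```

View pics/w4.png

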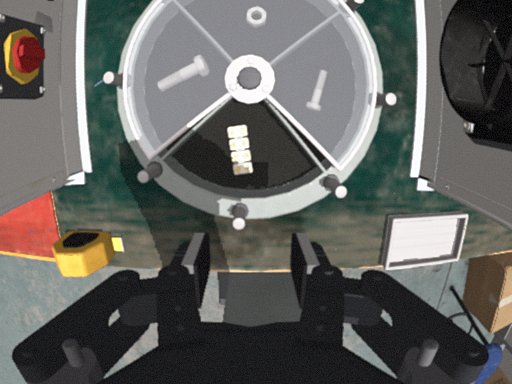

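The wrist view shows the bay square in the opening, with the strip from (237,128) to (243,172) and the tray at about (387,216)–(466,213)–(462,258)–(385,268). Now measuring those and the half-open fingertips.

```bash
python3 - <<'E'
from h import *
import pickle
f=pickle.load(open("w4.pkl","rb"))
# strip: bright cream pixels in bay
im=f["image"]; hsv=cv2.cvtColor(im,cv2.COLOR_RGB2HSV)
m=np.zeros(im.shape[:2],np.uint8); m[118:180,220:260]=(im[118:180,220:260].min(2)>110)
ys,xs=np.nonzero(m); P=np.array([wpx(f,u,v,.035)[:2] for u,v in zip(xs,ys)])
(c,wh,an)=cv2.minAreaRect((P*1000).astype(np.float32)); print("strip rect mm",c,wh,an,len(xs))
print("strip depth",wpx(f,238,146),wpx(f,240,158))
for u,v,z in[(237,127,.035),(243,173,.035),(338,168,.063),(157,168,.063),(238,222,.06),(108,78,.06),(391,99,.06),(249,77,.074)]: 
    p=wpx(f,u,v,z); print((u,v),p.round(4),np.degrees(np.arctan2(p[1]-A[1],p[0]-A[0])).round(1)%360,np.hypot(*(p[:2]-A)).round(4))
# tray: bright region
g=np.zeros(im.shape[:2],np.uint8); g[205:275,375:475]=(im[205:275,375:475].min(2)>150)*255
g=cv2.morphologyEx(g,cv2.MORPH_OPEN,np.ones((3,3),np.uint8))
ct=max(cv2.findContours(g,0,2)[0],key=cv2.contourArea).reshape(-1,2)
P=np.array([wpx(f,int(u),int(v),.012)[:2] for u,v in ct]); print("tray rect mm",cv2.minAreaRect((P*1000).astype(np.float32)), ct.min(0),ct.max(0))
for u in(198,204,302,308):
  print(u,[(v,*wpx(f,u,v,win=0).round(3)) for v in range(228,256,4)])
E
```

```text
strip rect mm (553.0906372070312, 61.4326057434082) (46.74861526489258, 18.796974182128906) 8.103946685791016 923
strip depth [0.55632147 0.06297403 0.0351482 ] [0.54476218 0.06113725 0.03516393]
(237, 127) [0.5744 0.0638 0.035 ] 160.4 0.0441
(243, 173) [0.5301 0.0583 0.035 ] 173.8 0.0864
(338, 168) [ 0.541  -0.0269  0.063 ] 225.3 0.1067
(157, 168) [0.541  0.1348 0.063 ] 131.2 0.1139
(238, 222) [0.4892 0.0626 0.06  ] 173.9 0.1275
(108, 78) [0.6262 0.1814 0.06  ] 85.6 0.1328
(391, 99) [ 0.6065 -0.0774  0.06  ] 265.7 0.1268
(249, 77) [0.6172 0.0525 0.074 ] 71.5 0.0036
tray rect mm ((438.4322204589844, -180.75247192382812), (72.33745574951172, 124.54032135009766), 1.494856834411621) [385 214] [467 270]
198 [(228, np.float64(0.458), np.float64(0.112), np.float64(-0.001)), (232, np.float64(0.453), np.float64(0.112), np.float64(0.0)), (236, np.float64(0.529), np.float64(0.077), np.float64(0.183)), (240, np.float64(0.53), np.float64(0.076), np.float64(0.189)), (244, np.float64(0.529), np.float64(0.076), np.float64(0.193)), (248, np.float64(0.529), np.float64(0.075), np.float64(0.197)), (252
[... 716 characters left out ...]
np.float64(0.53), np.float64(0.027), np.float64(0.189)), (244, np.float64(0.529), np.float64(0.028), np.float64(0.193)), (248, np.float64(0.53), np.float64(0.029), np.float64(0.199)), (252, np.float64(0.529), np.float64(0.029), np.float64(0.201))]
308 [(228, np.float64(0.458), np.float64(-0.016), np.float64(-0.0)), (232, np.float64(0.453), np.float64(-0.016), np.float64(-0.0)), (236, np.float64(0.448), np.float64(-0.017), np.float64(-0.001)), (240, np.float64(0.529), np.float64(0.024), np.float64(0.188)), (244, np.float64(0.53), np.float64(0.025), np.float64(0.194)), (248, np.float64(0.53), np.float64(0.026), np.float64(0.198)), (252, np.float64(0.529), np.float64(0.026), np.float64(0.201))]
```

```bash
python3 - <<'E'
from h import *
c=[.553,.0614]; att=[np.pi,0,np.radians(8)]
robot.move_straight([*c,.12],vel=.15,attitude=att)
hit=robot.move_straight([*c,.0085],vel=.07,contact_N=6)
s=robot.sense();print(hit,s["t"],s["tcp_pos"],s["wrist_force"])
if not hit:
    robot.grip(0.0,30)
    s=robot.sense();print(s["t"],s["opening"],s["gripper_force"],s["wrist_force"],s["tcp_pos"])
    robot.move_straight([*c,.13],vel=.08)
    s=robot.sense();print(s["t"],s["opening"],s["gripper_force"],s["tcp_pos"])
    f=robot.grab_frame("wrist"); import pickle; pickle.dump(f,open("w5.pkl","wb"))
    save(f,"w5")
E
```

```text
False 21.7417 [0.55334075 0.06142954 0.00890766] [-0.1043385   0.26084087 -0.03493688]
22.075 0.20041115460503356 31.629650965332985 [-0.96551575  0.65281911  4.93140589] [0.55368113 0.06163557 0.00932903]
23.7417 0.20318371625867132 30.066465139389038 [0.55264608 0.06136643 0.12945523]
```

View pics/w5.png

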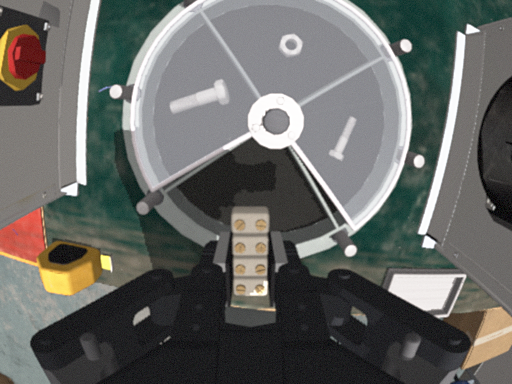

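The wrist view shows the strip gripped level and centred between the pads, (232–270, 206–297), with the bolts and nut still in place. Now above the tray, I'll measure it again by depth (points at rim height).

```bash
python3 - <<'E'
from h import *
att=[np.pi,0,np.radians(2)]
robot.move_straight([.55,.06,.18],vel=.15)
robot.move_straight([.44,-.04,.18],vel=.15,attitude=att)
robot.move_straight([.42,-.18,.18],vel=.15)
robot.sleep(.2)
f=robot.grab_frame("wrist"); s=robot.sense(); print(s["t"],s["tcp_pos"],s["gripper_force"])
v,u=np.mgrid[0:384,0:512]; x=(u-f["cx"])/f["fx"];y=(v-f["cy"])/f["fy"];th=np.hypot(x,y)
k=np.tan(th)/th; d=np.stack([x*k,y*k,np.ones_like(x)],-1)*f["range_z"][...,None]
W=(d-f["t"])@np.array(f["R"])
near=(abs(W[...,0]-.44)<.055)&(abs(W[...,1]+.18)<.085)&(f["range_z"]>0)&(th<1.4)
m=near&(W[...,2]>.011)&(W[...,2]<.02); P=W[m]
print(m.sum(),"z med",np.median(P[:,2]), cv2.minAreaRect((P[:,:2]*1000).astype(np.float32)))
fl=near&(abs(W[...,2]-.003)<.002); 
print("pct",np.percentile(P[:,:2],[1,3,97,99],axis=0).round(4).tolist())
save(f,"w6")
print(robot.inverse_kinematics([.44,-.18,-.012],att) is not None)
E
```

```text
26.7583 [ 0.42015209 -0.1793779   0.18004029] 30.04900574684143
1506 z med 0.01679415282878298 ((440.8919677734375, -176.88336181640625), (70.76492309570312, 122.35790252685547), 1.4650557041168213)
pct [[0.4054, -0.2379], [0.4062, -0.2369], [0.476, -0.1173], [0.4768, -0.1163]]
True
```

View pics/w6.png

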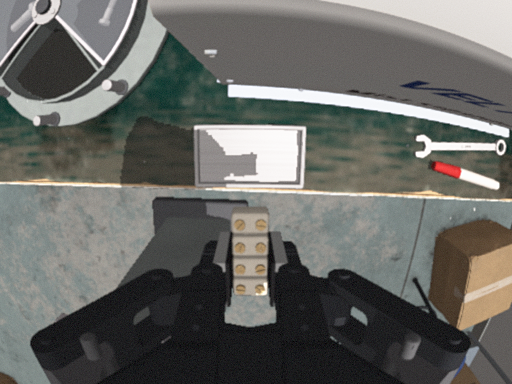

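Tray centre is (0.441, −0.177), yaw 1.5°. I'll check the strip's offset in the hand, then lower it guarded and release.

```bash
python3 - <<'E'
from h import *
f=robot.grab_frame("wrist"); p=robot.sense()["tcp_pos"]
zt=p[2]+.0137+.012
a=wpx(f,251,207,zt)-p; b=wpx(f,249,297,zt)-p; mid=(a+b)/2; print("ends rel tcp",a.round(4),b.round(4),mid.round(4),wpx(f,250,235)-p)
ox=float(np.clip(mid[0],-.006,.006)); c=[.441-ox,-.177]
att=[np.pi,0,np.radians(1.5)]
robot.move_straight([*c,.10],vel=.12,attitude=att)
robot.move_straight([*c,.02],vel=.08)
hit=robot.move_straight([*c,-.0125],vel=.03,contact_N=4)
s=robot.sense();print(hit,s["t"],s["tcp_pos"],s["wrist_force"],s["gripper_force"])
E
```

```text
ends rel tcp [0.0253 0.0014 0.0257] [-0.0251  0.0006  0.0257] [0.0001 0.001  0.0257] [0.01041083 0.00134896 0.02394618]
True 29.75 [ 0.44063855 -0.17691192 -0.01068913] [-1.64170613  0.92620431  5.0610768 ] 31.37339260429144
```

Contact came exactly at the predicted floor height. Releasing and retreating.

```bash
python3 - <<'E'
from h import *
robot.grip(0.45)
p=robot.sense()["tcp_pos"]
robot.move_straight([p[0],p[1],.18],vel=.1)
robot.move_straight([.42,p[1],.2],vel=.1)
robot.sleep(.4)
s=robot.sense();print(s["t"],s["tcp_pos"],s["wrist_force"],s["gripper_force"])
f=robot.grab_frame("wrist")
v,u=np.mgrid[0:384,0:512]; x=(u-f["cx"])/f["fx"];y=(v-f["cy"])/f["fy"];th=np.hypot(x,y)
k=np.tan(th)/th; W=(np.stack([x*k,y*k,np.ones_like(x)],-1)*f["range_z"][...,None]-f["t"])@np.array(f["R"])
m=(abs(W[...,0]-.441)<.028)&(abs(W[...,1]+.177)<.05)&(W[...,2]>.010)&(W[...,2]<.04)
P=W[m];print(m.sum(),np.percentile(P[:,2],[5,50,95]),cv2.minAreaRect((P[:,:2]*1000).astype(np.float32)))
E
```

```text
32.9833 [ 0.42004732 -0.17662261  0.19975582] [ 0.27491649 -0.4173368  -0.70557181] 0.0
619 [0.01292205 0.0152218  0.01780503] ((439.85028076171875, -175.86399841308594), (47.1740608215332, 17.614459991455078), 1.722065806388855)
```

The strip lies flat in the tray: its top is at z≈0.015, its footprint 47×18 mm, and it's centred.

```bash
python3 -c "
from plant import robot
print(robot.close_job())"
```

```text
the job is handed in; nothing more can be done
None
```

The job is handed in at about 33 s of the 72 s: the terminal strip lies flat and centred in the steel tray (depth-checked after release), and the bolts and nut were still in their bays and the tape measure still standing when last seen, after the strip was lifted out; no verdict was shown.

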